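# Step a rack board under the checking pointer

### The arm

A 7-joint arm with a two-finger parallel gripper is mounted at the origin on the work surface. World frame = base frame: x ahead of the robot, y to its left, z up, the work surface at z = 0. Lengths are in m, angles in rad, forces in N, time in s.
With the tool pointing down it reaches from about 0.35 to 0.9 m from the base axis. Payload 7.2 kg.
Tool frame: the origin (TCP) lies at the very end of the fingers, on their centre line; the grasp point (between the pads) lies 19 mm behind it; z points along the fingers, y is the line along which they close (so a half turn about z gives the same grasp; the last joint's range is limited). The gripper opens to 85 mm and grips with 20 to 120 N. Pads are 22 mm wide; open, the fingers measure 114 mm over their backs; the gripper's body (76 mm by 85 mm) begins 54 mm behind the grasp point. The pads swing forward as they close: fully open they stand 13 mm farther back than shut.
Start: joints at [-1.304, 0.411, -0.013, 1.596, 0.006, 1.134, -0.082], TCP at [0.205, 0.59, 0.231] pointing down, gripper open.
Joint ranges: [-2.95, 2.95], [-0.29, 1.99], [-1.47, 1.44], [0.14, 2.54], [-1.03, 4.17], [0.13, 1.85], [-2.86, 2.86]. Speed limits (rad/s): [2.39, 2.39, 3.01, 3.01, 3.14, 3.14, 3.14].

### API

Orientations are given as [roll, pitch, yaw] about the fixed x, y, z axes, in that order (R = Rz(yaw) Ry(pitch) Rx(roll)).
In Python, from bench import telemetry, viewer, ctrl gives the robot as it stands.
- The arm moves only by the shell command python3 -m crank 'ROWS' [FORCE]. ROWS is JSON, a list of rows, each a list of 7 numbers: the opening, from 0 (shut) to 1 (fully open), then the shift along the tool's x, y, z in mm, then the turn, a rotation vector about the tool's x, y, z in rad. In form: [[fingers, dx, dy, dz, wx, wy, wz], ...]. A call has 1 to 8 rows; each row is the pose to reach, as a shift and turn from the pose commanded when the call began, along the tool's axes at that moment; what a row does not reach only later rows make up. A row lasts 1/10 s, in which the tool goes at most 50 mm and 8.59 degrees, less where a joint would pass 70% of its speed; a pose out of reach is approached as far as the arm can. A call with a gripper value outside its range is refused whole. The fingers move at their own pace and stop on an object; FORCE is the grip in N (left out, the last holds). Time passes only in rows, so rows that repeat a pose let the fingers close. It gives the time, the measured TCP pose, the force, the opening and the grip force at its end, in the units of the state.
- telemetry.state(): the state, without advancing time (a new reading comes with each control period).
- viewer.grab_frame(name): name is "side" or "top"; returns the picture (480x640x3 uint8, red, green, blue); there is no depth.
- viewer.get_calibration(name): a dict with "fovy" (degrees; the focal length in pixels is half the picture's height over the tangent of half this angle, whatever the lens; pixels are square), "cx", "cy" (the principal point, pixels), "camera_from_world" (4x4, takes a point from world to camera coordinates). Camera axes: x right, y up, looking along -z (the intrinsics and any distortion apply to the point x, -y, -z); pixel columns grow to the right and rows downward; lengths in m; the calibration is good to about 2 mm. A picture is of the moment at which its call begins. get_calibration takes no time and is no camera call.
- ctrl.job_done(): hands the job in; it is judged then, once.
The state is a dict: "t": time; "joints": joint angles; "qvel": joint speeds; "tau": joint torques, N m; "ee_pos": TCP position; "ee_rot": TCP orientation; "wrist_force": force on the tool from outside, world axes, zero at the start; "torque": the same for the moment, N m; "width": opening from 0.0 (shut) to 1.0 (fully open); "gripper_force": force on a finger pad.
Only numpy, scipy, OpenCV 4.12 (cv2) and the standard library are available. Lean on these libraries where they do the work, as an engineer would, in place of code of your own. Each camera call takes 0.05 s, during which the arm holds its last target. There are 200 camera calls.

### The job

The bamboo rack board is clamped on the sliding carrier of the checking fixture. Slide the carrier by its knob until the fixed pointer stands over the middle of the board's square hole and keep it still there for about a second for the reading; then slide it on until the pointer stands over the middle of the small round hole, let go, and leave it there.

Things in the scene. Friction and masses are not known exactly. Their poses are not given: they have to be found in the camera images.
- carrier: Steel carrier; slides level in any direction (70 mm each way per slide, 1.5 N friction), cannot turn or lift, stays where left. Origin: middle of its grip, an upright round wooden knob, 30 mm diameter, 52 mm tall, foot 30 mm below the origin on a tongue (45 mm wide, 58 mm above the table) at the robot's side. Gripped from above at any yaw. x axis: to the board's centre, 185 mm away; z up.
- pointer_tip (a point): Tip of the fixed pointer: a brass needle, 9 mm diameter, pointing straight down from a flat arm that comes over the board from a post on the fixture's far side. The tip is 15 mm above the board's top; arm and post reach up to 185 mm above the table. It does not move.
- square_hole (a point): Centre, at the top face, of the only square hole (30 mm) in the bamboo board (150 x 150 x 15 mm, top 73 mm above the table), which is clamped on the carrier at any angle and moves with it. It has three 40 mm round jar holes too, one at its centre; corner holes are 57 mm from the centre. A like board lying on the table is a spare.
- small_round_hole (a point): Centre, at the top face, of the only small round hole (24 mm diameter) in the board on the carrier; diagonally opposite the square hole, 113 mm from it. Moves with the carrier.

How it is judged:
By the outcome, as a careful person would: the job done as asked, in the order asked, and still so for the second after the job is handed in, with the robot touching nothing.
It also fails if it takes over 35 s, if anything falls off the work surface, if the arm or the gripper's body presses on something with over 40 N, if the wrist force passes 120 N, or if a joint passes its speed limit or range.

## Working session

There is one attempt and no reset: what is moved stays moved. The work goes in short steps, Python scripts to look and compute and a shell command to move; the robot and the scene stay as the last step left them, time stands still between calls to the robot, and variables do not carry over. Pictures are saved under pics/ and viewed, at most 10 in all, crops included, and the job is handed in when it is done.

```bash
mkdir -p pics
python3 - <<'E'
from bench import telemetry, viewer, ctrl
import cv2,numpy as np
for n in("top","side"):
    f=viewer.grab_frame(n); cv2.imwrite(f"pics/{n}0.png",f[:,:,::-1]); c=viewer.get_calibration(n)
    print(n,{k:(np.round(v,4).tolist() if k=="camera_from_world" else v) for k,v in c.items()})
print(telemetry.state())
E
```

```text
top {'fovy': 51.121673881433225, 'cx': 320.9415731013742, 'cy': 239.51487036661203, 'camera_from_world': [[-0.0085, -0.9994, 0.0334, 0.026], [0.9981, -0.0065, 0.0619, -0.6581], [-0.0616, 0.0338, 0.9975, -0.7433], [0.0, 0.0, 0.0, 1.0]]}
side {'fovy': 45.40585454321269, 'cx': 316.06348084828625, 'cy': 234.17866859691745, 'camera_from_world': [[0.8094, -0.5873, 0.0021, -0.5045], [0.3464, 0.4804, 0.8058, -0.3239], [-0.4742, -0.6514, 0.5922, -0.4406], [0.0, 0.0, 0.0, 1.0]]}
{'t': 0.1, 'joints': array([-1.30422242,  0.41184587, -0.01270798,  1.59695154,  0.00559661,
        1.13432064, -0.08219611]), 'qvel': array([-0.00136202, -0.00091576,  0.00174509, -0.00058574,  0.00041035,
        0.00115179, -0.00095082]), 'tau': array([ 2.38948458e-03, -6.01825261e+01,  6.84138536e-01, -3.00086725e+01,
        1.40175439e-02,  6.46769520e-03, -2.45003309e-05]), 'ee_pos': array([0.20523675, 0.58986457, 0.23052463]), 'ee_rot': array([-3.14010644e+00,  1.03839320e-04,  2.80684174e+00]), 'wrist_force': array([-0.07505264, -0.02959008, -0.92413991]), 'torque': array([ 0.02615636, -0.04785029, -0.00874749]), 'gripper_force': 0.0, 'width': 0.9990403556870846}
```

View pics/top0.png

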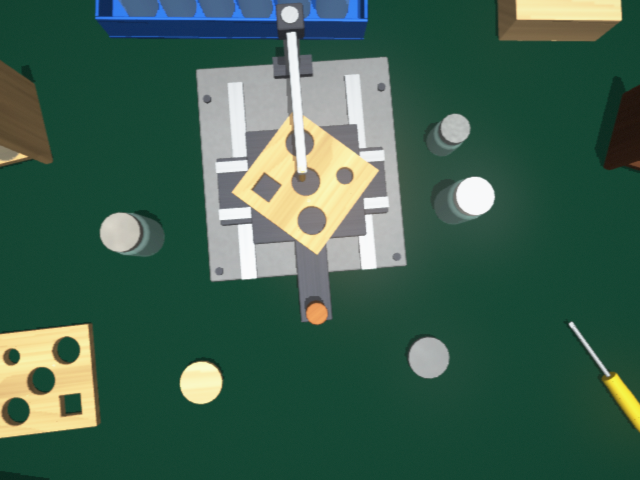

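View pics/side0.png

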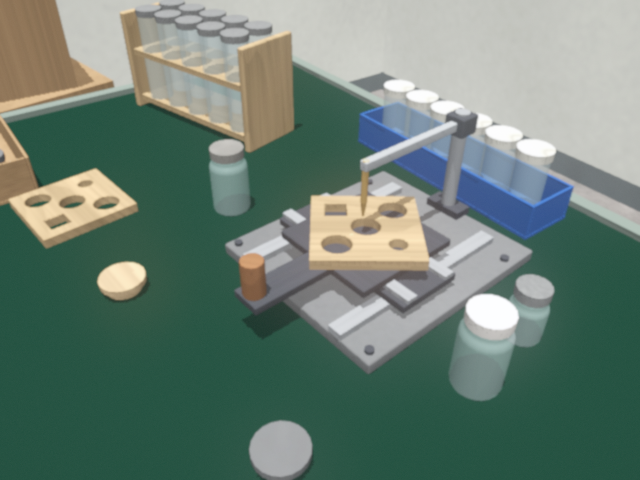

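The top view shows the clamped board: centre near (306,182), square hole (267,187), small round hole (345,175), knob (317,313), and needle tip about (302,179). The side view shows the knob at (253,277), the needle tip near (364,214), square hole (336,210) and small hole (398,244). Next I'll rectify both views onto the board plane.

```bash
cat > h.py <<'E'
from bench import telemetry, viewer, ctrl
import cv2,numpy as np
def cam(n):
    c=viewer.get_calibration(n); f=240/np.tan(np.radians(c["fovy"]/2))
    K=np.array([[f,0,c["cx"]],[0,f,c["cy"]],[0,0,1]])
    return K@np.diag([1,-1,-1])@np.array(c["camera_from_world"])[:3]
def proj(n,p): q=cam(n)@np.r_[p,1]; return q[:2]/q[2]
def unproj(n,uv,z):
    P=cam(n); H=np.c_[P[:,0],P[:,1],P[:,2]*z+P[:,3]]; w=np.linalg.solve(H,np.r_[uv,1]); return w[:2]/w[2]
def tri(a,b):
    X=cv2.triangulatePoints(cam("top"),cam("side"),np.array(a,float).reshape(2,1),np.array(b,float).reshape(2,1))[:,0]; return X[:3]/X[3]
def rect(n,img,z,x0,y0,w,h,s):  # image: right=-y, up=+x ; top-left at world (x0,y0), s px/m
    P=cam(n); H=np.c_[P[:,0],P[:,1],P[:,2]*z+P[:,3]]
    A=np.array([[0,-1/s,x0],[-1/s,0,y0],[0,0,1]]) # (u,v,1)->(x,y,1)
    return cv2.warpPerspective(img,H@A,(w,h),flags=cv2.INTER_CUBIC|cv2.WARP_INVERSE_MAP)
E
python3 - <<'E'
from h import *
t=cv2.imread("pics/top0.png");s=cv2.imread("pics/side0.png")
for nm,uv in dict(c=(306,182),sq=(267,187),rd=(345,175)).items(): print(nm,unproj("top",uv,.073))
print("side",unproj("side",(366,227),.073),unproj("side",(336,210),.073),unproj("side",(398,244),.073))
print("knob",unproj("top",(317,313),.110),unproj("side",(252,262),.110))
c=unproj("top",(306,182),.073); X=tri((302,179),(364,214)); print("tip",X)
o=[rect(n,i,.073,c[0]+.1,c[1]+.1,400,400,2000) for n,i in(("top",t),("side",s))]
cv2.imwrite("pics/rect.png",np.hstack(o)); print("rect origin",c+.1)
a=cv2.resize(t[140:240,230:385],None,fx=4,fy=4,interpolation=3)[:,:400]
b=cv2.resize(s[150:275,300:430],None,fx=4,fy=4,interpolation=3)[:400,:400]
cv2.imwrite("pics/zoom.png",np.hstack([a[:400],b]))
E
```

```text
c [0.73717209 0.04348946]
sq [0.73015561 0.09886118]
rd [ 0.74711931 -0.01227527]
side [0.73615888 0.04113866] [0.72838731 0.0973351 ] [ 0.74542228 -0.01216379]
knob [0.55491515 0.03023534] [0.55165704 0.02595781]
tip [0.73845991 0.04919373 0.08883916]
rect origin [0.83717209 0.14348946]
```

View pics/rect.png

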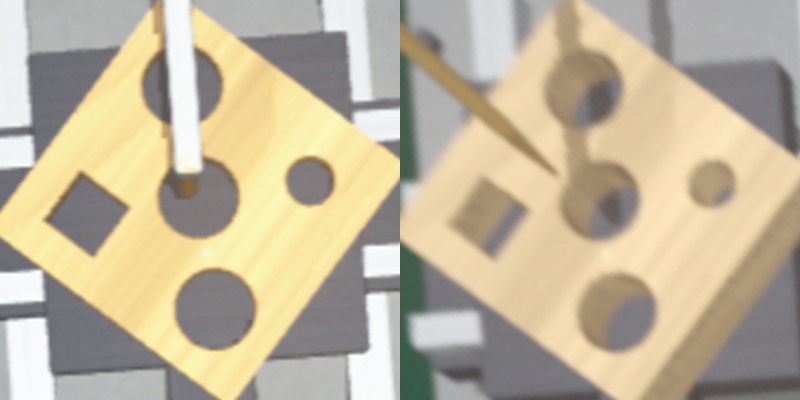

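View pics/zoom.png

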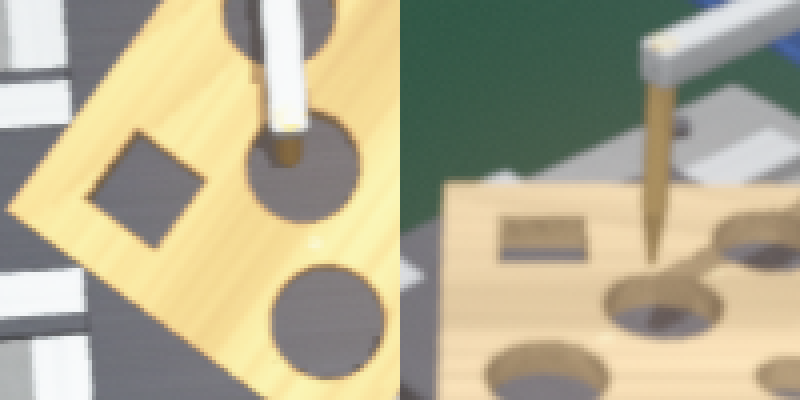

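The rectified views agree to about 1 mm. In the top one the centre hole is at (199,198), the square at (87,214) and the small hole at (310,181), giving a spacing of 112.7 mm against the stated 113. The zoom shows the needle end at top (302.2,181) and side (363,215.7). Next I'll refine the numbers and work out the moves.

```bash
cat >> h.py <<'E'
def mask_knob(i):
    h=cv2.cvtColor(i,cv2.COLOR_BGR2HSV); return cv2.inRange(h,(5,150,90),(14,255,255))
def holes(n,img):
    """fit board corners of rectified view: rigid template of hole centres refined by brightness"""
E
python3 - <<'E'
from h import *
t=cv2.imread("pics/top0.png");s=cv2.imread("pics/side0.png")
print("tip side z.088",unproj("side",(363,215.7),.088),"top",unproj("top",(302.2,181),.088), "tri",tri((302.2,181),(363,215.7)))
for n,i in(("top",t),("side",s)):
    m=mask_knob(i); k,l,st,ce=cv2.connectedComponentsWithStats(m)
    for j in range(1,k):
        if st[j,4]>40: print(n,st[j],ce[j])
R=rect("top",t,.073,.83717,.14349,400,400,2000)
# wood mask in rectified top view; dark blobs inside the board are holes
h=cv2.cvtColor(R,cv2.COLOR_BGR2HSV); w=cv2.inRange(h,(10,70,120),(35,255,255))
cs,hi=cv2.findContours(w,cv2.RETR_CCOMP,cv2.CHAIN_APPROX_NONE)
for c,q in zip(cs,hi[0]):
    if q[3]>=0 and cv2.contourArea(c)>800:
        M=cv2.moments(c);u,v=M["m10"]/M["m00"],M["m01"]/M["m00"]; print("hole",u,v,cv2.contourArea(c)/4e0,"xy",.83717-v/2000,.14349-u/2000)
E
```

```text
tip side z.088 [0.73549639 0.04783915] top [0.73592523 0.04884582] tri [0.73618387 0.04876673 0.08719303]
top [307 303  20  21 342] [316.36549708 313.04678363]
hole 214.38504221132894 309.80402369281046 1224.0 xy 0.6822679881535947 0.036297478894335544
hole 86.85813986611593 214.98200636186675 877.625 xy 0.7296789968190666 0.10006093006694204
hole 308.79358353510895 182.4638821630347 413.0 xy 0.7459380589184826 -0.010906791767554463
```

```bash
cat >> h.py <<'E'
from scipy.spatial.transform import Rotation as Ro
def go(xyz,yaw=np.pi/2):
    s=telemetry.state(); R=Ro.from_euler("xyz",s["ee_rot"]); T=Ro.from_euler("xyz",[np.pi,0,yaw])
    print("t %.2f"%s["t"],"pos",s["ee_pos"].round(4),"yaw %.3f"%s["ee_rot"][2],"row",np.round(R.inv().apply(np.array(xyz)-s["ee_pos"])*1000,1),(R.inv()*T).as_rotvec().round(4),"w %.2f g %.1f"%(s["width"],s["gripper_force"]),"F",s["wrist_force"].round(1))
E
python3 -c "
from h import *
go([.554,.0308,.2305]); print(unproj('top',(316.4,313),.11))"
python3 -m crank '[[1,-513,-413,0,0,0,1.236],[1,-513,-413,0,0,0,1.236],[1,-513,-413,0,0,0,1.236],[1,-513,-413,0,0,0,1.236],[1,-513,-413,0,0,0,1.236],[1,-513,-413,0,0,0,1.236],[1,-513,-413,0,0,0,1.236],[1,-513,-413,0,0,0,1.236]]' 40
python3 -c "
from h import *
go([.554,.0308,.2305])"
```

```text
t 0.10 pos [0.2052 0.5899 0.2305] yaw 2.807 row [-513.1 -413.5    0.7] [-1.200e-03  1.000e-03  1.236e+00] w 1.00 g 0.0 F [-0.1 -0.  -0.9]
[0.55492419 0.03103274]
t: 0.9
ee_pos: [0.4178, 0.2491, 0.2313]
ee_rot: [-3.142, -0.0, 1.601]
wrist_force: [1.1, 0.5, 0.3]
width: 0.998
gripper_force: 0.0
t 0.90 pos [0.4178 0.2491 0.2313] yaw 1.601 row [-222.3  129.6    0.7] [-0.     -0.0003  0.03  ] w 1.00 g 0.0 F [1.1 0.5 0.3]
```

```bash
python3 -m crank '[[1,-222,130,0,0,0,0.03],[1,-222,130,0,0,0,0.03],[1,-222,130,0,0,0,0.03],[1,-222,130,0,0,0,0.03],[1,-222,130,0,0,0,0.03],[1,-222,130,0,0,0,0.03],[1,-222,130,0,0,0,0.03],[1,-222,130,0,0,0,0.03]]'
python3 -c "
from h import *
go([.5545,.031,.067])"
```

```text
t: 1.7
ee_pos: [0.5544, 0.0352, 0.2308]
ee_rot: [-3.14, -0.001, 1.578]
wrist_force: [-0.5, 0.7, 0.2]
width: 1.0
gripper_force: 0.0
t 1.70 pos [0.5544 0.0352 0.2308] yaw 1.578 row [ -4.3   0.3 163.8] [-0.0013 -0.0006  0.007 ] w 1.00 g 0.0 F [-0.5  0.7  0.2]
```

```bash
python3 -m crank '[[1,-4,0,40,0,0,0],[1,-4,0,80,0,0,0],[1,-4,0,120,0,0,0],[1,-4,0,150,0,0,0],[1,-4,0,164,0,0,0],[1,-4,0,164,0,0,0],[1,-4,0,164,0,0,0]]'
python3 - <<'E'
from h import *
go([.5545,.031,.067])
cv2.imwrite("pics/side1.png",viewer.grab_frame("side")[:,:,::-1])
E
```

```text
t: 2.4
ee_pos: [0.5557, 0.0307, 0.0683]
ee_rot: [3.141, -0.0, 1.578]
wrist_force: [-0.1, 0.1, 1.9]
width: 0.997
gripper_force: 0.0
t 2.40 pos [0.5557 0.0307 0.0683] yaw 1.578 row [ 0.3 -1.2  1.3] [ 0.001  -0.0005  0.0071] w 1.00 g 0.0 F [-0.1  0.1  1.9]
```

View pics/side1.png

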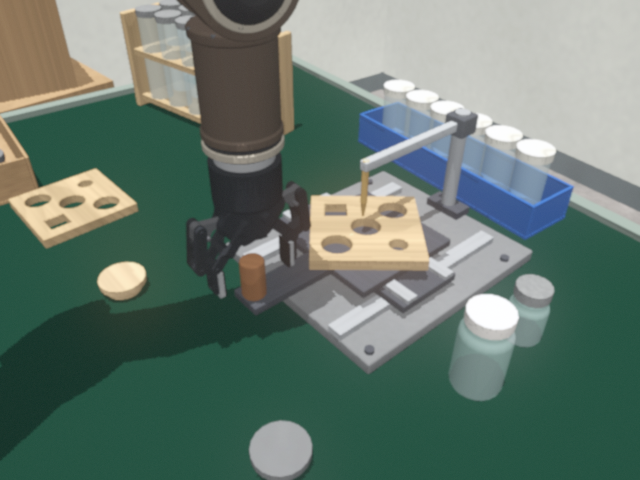

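The open fingers straddle the knob at (253,277), with the tips at (222,290) and (291,260), so I'll close on it.

```bash
python3 -m crank '[[0,0,-1,0,0,0,0],[0,0,-1,0,0,0,0],[0,0,-1,0,0,0,0],[0,0,-1,0,0,0,0],[0,0,-1,0,0,0,0],[0,0,-1,0,0,0,0],[0,0,-1,0,0,0,0],[0,0,-1,0,0,0,0]]' 40
python3 - <<'E'
from h import *
s=telemetry.state()["ee_pos"]; go(s)
import cv2
f=viewer.grab_frame("top")[:,:,::-1].copy(); cv2.imwrite("pics/top2.png",f)
R=rect("top",f,.073,.83717,.14349,400,400,2000)
h=cv2.cvtColor(R,cv2.COLOR_BGR2HSV); w=cv2.inRange(h,(10,70,120),(35,255,255))
cs,hi=cv2.findContours(w,cv2.RETR_CCOMP,cv2.CHAIN_APPROX_NONE)
for c,q in zip(cs,hi[0]):
    if q[3]>=0 and cv2.contourArea(c)>800:
        M=cv2.moments(c);u,v=M["m10"]/M["m00"],M["m01"]/M["m00"]; print("xy",.83717-v/2000,.14349-u/2000)
E
```

```text
t: 3.25
ee_pos: [0.5545, 0.0299, 0.0678]
ee_rot: [3.141, -0.0, 1.577]
wrist_force: [-0.2, 0.6, 6.2]
width: 0.345
gripper_force: 39.3
t 3.25 pos [0.5545 0.0299 0.0678] yaw 1.577 row [0. 0. 0.] [ 0.0007 -0.0004  0.006 ] w 0.35 g 39.3 F [-0.2  0.6  6.2]
xy 0.683058939795018 0.03636541573338767
xy 0.7304463601805654 0.10012547160845808
xy 0.7467422171579053 -0.01079709612073329
```

```bash
python3 -m crank '[[0,-10,1,0,0,0,0],[0,-22,2.1,0,0,0,0],[0,-34,3.3,0,0,0,0],[0,-44,4.3,0,0,0,0],[0,-50,4.9,0,0,0,0],[0,-51.5,5.1,0,0,0,0],[0,-51.5,5.1,0,0,0,0],[0,-51.5,5.1,0,0,0,0]]'
cat >> h.py <<'E'
def look(tag):
    f=viewer.grab_frame("top")[:,:,::-1].copy(); g=viewer.grab_frame("side")[:,:,::-1].copy()
    cv2.imwrite(f"pics/t{tag}.png",f); cv2.imwrite(f"pics/s{tag}.png",g)
    R=rect("top",f,.073,.85,.20,560,480,2000); S=rect("side",g,.073,.85,.20,560,480,2000)
    w=cv2.inRange(cv2.cvtColor(R,cv2.COLOR_BGR2HSV),(10,70,120),(35,255,255))
    cs,hi=cv2.findContours(w,cv2.RETR_CCOMP,cv2.CHAIN_APPROX_NONE)
    for c,q in zip(cs,hi[0]):
        if q[3]>=0 and cv2.contourArea(c)>600:
            M=cv2.moments(c);u,v=M["m10"]/M["m00"],M["m01"]/M["m00"]; print("xy",.85-v/2000,.20-u/2000,"mm2",cv2.contourArea(c)/4)
    a=cv2.resize(f[130:230,252:352],None,fx=4,fy=4,interpolation=3); b=cv2.resize(g[170:270,313:413],None,fx=4,fy=4,interpolation=3)
    cv2.imwrite(f"pics/z{tag}.png",np.hstack([a,b]))
E
python3 - <<'E'
from h import *
go(telemetry.state()["ee_pos"]); look("a"); print(proj("top",[.7358,.0486,.088]),proj("side",[.7358,.0486,.088]),proj("side",[.7358,.0486,.073]),proj("top",[.7358,.0486,.073]))
E
```

```text
t: 4.1
ee_pos: [0.5599, -0.0224, 0.0678]
ee_rot: [3.141, 0.0, 1.576]
wrist_force: [-1.3, -1.5, 5.2]
width: 0.342
gripper_force: 39.3
t 4.10 pos [ 0.5599 -0.0224  0.0678] yaw 1.576 row [0. 0. 0.] [0.0007 0.0004 0.0053] w 0.34 g 39.3 F [-1.3 -1.5  5.2]
xy 0.6883297798578609 -0.015362957184954062 mm2 1201.875
xy 0.7519795788130185 -0.06271341203999142 mm2 391.75
xy 0.743795164185408 -0.007177471579910583 mm2 1183.875
xy 0.7996289285090019 0.0009108372662122166 mm2 1191.875
[302.37708852 181.08860634] [362.81095651 215.3642945 ] [362.25344458 224.49199016] [302.41422598 182.96461613]
```

View pics/za.png

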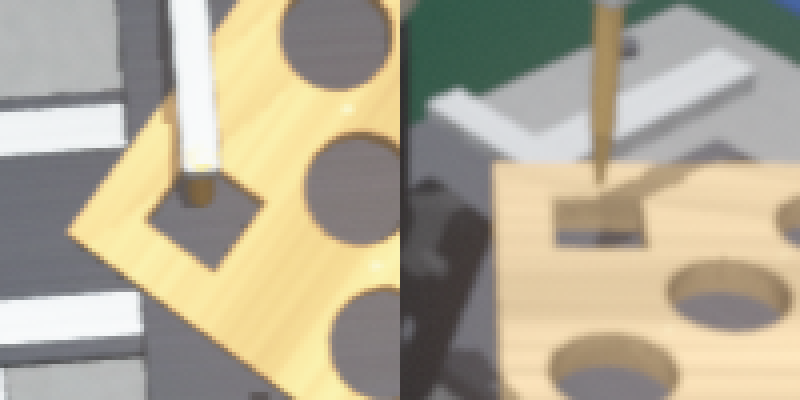

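The top view shows the needle end at (200,205) in the zoom, over the square hole. In the side view the tip is at (600,183), just above the square opening whose centre is about (600,223). I'll check that residual numerically.

Run:
```python
from h import *
print(unproj("side",(362.9,225.75),.073),unproj("side",(363,215.75),.088))
g=cv2.imread("pics/sa.png"); S=rect("side",g,.073,.7358+.04,.0486+.04,320,320,4000)
f=cv2.imread("pics/ta.png"); T=rect("top",f,.073,.7358+.04,.0486+.04,320,320,4000)
for I in(S,T): cv2.drawMarker(I,(160,160),(0,0,255),0,20,1)
cv2.imwrite("pics/cmp.png",np.hstack([T,S]))
```

```text
[0.7346283  0.04582112] [0.73542062 0.04774799]
```

View pics/cmp.png

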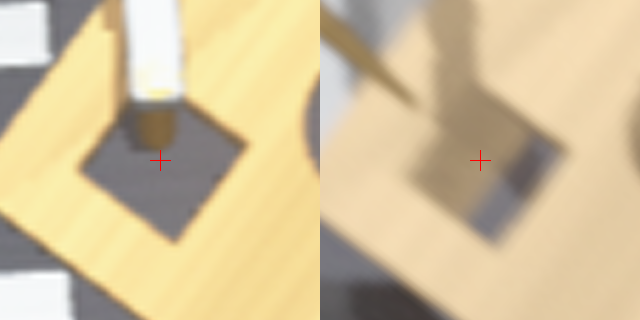

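Both views put the hole's centre about 1 mm too far to −y, and in x it is balanced. I'll nudge it 1 mm and hold.

```bash
python3 -m crank '[[0,1.1,0,0,0,0,0],[0,1.1,0,0,0,0,0],[0,1.1,0,0,0,0,0],[0,1.1,0,0,0,0,0],[0,1.1,0,0,0,0,0],[0,1.1,0,0,0,0,0],[0,1.1,0,0,0,0,0],[0,1.1,0,0,0,0,0]]'
python3 - <<'E'
from h import *
go(telemetry.state()["ee_pos"]); look("b")
E
python3 -m crank '[[0,0,0,0,0,0,0],[0,0,0,0,0,0,0],[0,0,0,0,0,0,0],[0,0,0,0,0,0,0],[0,0,0,0,0,0,0],[0,0,0,0,0,0,0],[0,0,0,0,0,0,0],[0,0,0,0,0,0,0]]'
```

```text
t: 5.0
ee_pos: [0.5599, -0.0211, 0.0678]
ee_rot: [3.141, 0.0, 1.576]
wrist_force: [-2.2, -2.0, 6.9]
width: 0.343
gripper_force: 39.3
t 5.00 pos [ 0.5599 -0.0211  0.0678] yaw 1.576 row [0. 0. 0.] [0.0007 0.0003 0.0055] w 0.34 g 39.3 F [-2.2 -2.   6.9]
xy 0.688312655730897 -0.014097816306755245 mm2 1204.0
xy 0.7520171739589938 -0.06141925597125336 mm2 394.25
xy 0.7438060213012759 -0.005970297725754831 mm2 1185.375
xy 0.7997045969795263 0.002045394300861536 mm2 1194.625
t: 5.9
ee_pos: [0.5598, -0.0211, 0.0678]
ee_rot: [3.141, 0.0, 1.576]
wrist_force: [-0.3, -1.2, 7.1]
width: 0.342
gripper_force: 39.3
```

```bash
python3 -m crank '[[0,15,-2.1,0,0,0,0],[0,32,-4.6,0,0,0,0],[0,50,-7.1,0,0,0,0],[0,68,-9.7,0,0,0,0],[0,85,-12.1,0,0,0,0],[0,99,-14.1,0,0,0,0],[0,108,-15.4,0,0,0,0],[0,111,-15.8,0,0,0,0]]'
python3 -m crank '[[0,0,0,0,0,0,0],[0,0,0,0,0,0,0],[0,0,0,0,0,0,0]]'
python3 - <<'E'
from h import *
go(telemetry.state()["ee_pos"]); look("c")
T=rect("top",cv2.imread("pics/tc.png"),.073,.7358+.04,.0486+.04,320,320,4000);S=rect("side",cv2.imread("pics/sc.png"),.073,.7358+.04,.0486+.04,320,320,4000)
for I in(S,T): cv2.drawMarker(I,(160,160),(0,0,255),0,20,1)
cv2.imwrite("pics/cmpc.png",np.hstack([T,S]))
E
```

```text
t: 6.7
ee_pos: [0.5438, 0.0917, 0.0678]
ee_rot: [3.14, -0.001, 1.578]
wrist_force: [1.4, -1.5, 5.0]
width: 0.341
gripper_force: 40.6
t: 7.0
ee_pos: [0.5438, 0.0914, 0.0678]
ee_rot: [3.14, -0.001, 1.577]
wrist_force: [1.3, 1.9, 5.4]
width: 0.341
gripper_force: 40.6
t 7.00 pos [0.5438 0.0914 0.0678] yaw 1.577 row [0. 0. 0.] [ 0.0014 -0.0012  0.0066] w 0.34 g 40.6 F [1.3 1.9 5.4]
xy 0.6725376113718289 0.09711501054206625 mm2 1225.25
xy 0.7168550925925926 0.07432002314814817 mm2 180.0
xy 0.7201795930748052 0.16130519389612208 mm2 892.875
xy 0.7281349859425358 0.10542210107659607 mm2 1215.25
xy 0.7839552786930258 0.11380337040087866 mm2 1214.0
```

View pics/cmpc.png

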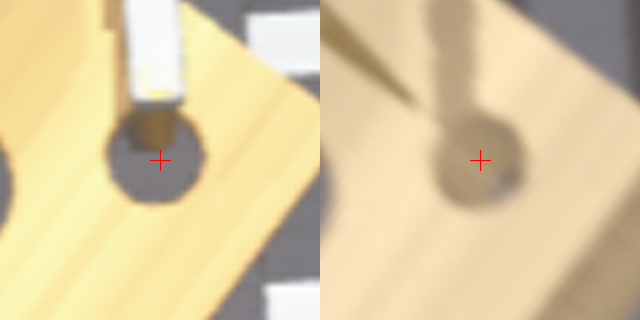

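Over the small hole the error is about +1 mm in y: its centre is at (156,156) in the top crop and (478,163) in the side crop, against the mark at 160,160. I'll trim that, release and retreat.

```bash
python3 -m crank '[[0,-0.9,0,0,0,0,0],[0,-0.9,0,0,0,0,0],[0,-0.9,0,0,0,0,0],[0,-0.9,0,0,0,0,0]]'
python3 -c "
from h import *
go(telemetry.state()['ee_pos']); look('d')"
python3 -m crank '[[1,0,0,0,0,0,0],[1,0,0,0,0,0,0],[1,0,0,0,0,0,0],[1,0,0,0,0,0,0],[1,0,0,0,0,0,0],[1,0,0,0,0,0,0]]'
python3 -c "
from h import *
go(telemetry.state()['ee_pos']); look('e')"
```

```text
t: 7.5
ee_pos: [0.5439, 0.0903, 0.0678]
ee_rot: [3.14, -0.001, 1.577]
wrist_force: [2.0, 1.8, 4.6]
width: 0.34
gripper_force: 40.6
t 7.50 pos [0.5439 0.0903 0.0678] yaw 1.577 row [0. 0. 0.] [ 0.0015 -0.001   0.0064] w 0.34 g 40.6 F [2.  1.8 4.6]
xy 0.6725555838684469 0.09602048720823567 mm2 1226.375
xy 0.7148501214932627 0.0747340402032251 mm2 188.625
xy 0.7202278510618393 0.1601975863036767 mm2 890.75
xy 0.728124751013119 0.10438058932619 mm2 1213.25
xy 0.7839605217810863 0.11274920733388477 mm2 1209.0
t: 8.2
ee_pos: [0.5431, 0.0895, 0.0672]
ee_rot: [-3.141, -0.0, 1.577]
wrist_force: [0.6, 0.4, 0.6]
width: 1.0
gripper_force: 0.0
t 8.20 pos [0.5431 0.0895 0.0672] yaw 1.577 row [0. 0. 0.] [-0.0001 -0.      0.006 ] w 1.00 g 0.0 F [0.6 0.4 0.6]
xy 0.6725501512525067 0.09603181401040074 mm2 1225.875
xy 0.7150839468302659 0.07444079754601227 mm2 203.75
xy 0.7201976847313635 0.16018813891611822 mm2 892.625
xy 0.7281010095807149 0.10439984890628758 mm2 1213.375
xy 0.7839607367660716 0.11276190967564409 mm2 1211.375
```

```bash
python3 -m crank '[[1,0,0,-20,0,0,0],[1,0,0,-60,0,0,0],[1,0,0,-100,0,0,0],[1,0,0,-140,0,0,0],[1,0,0,-160,0,0,0],[1,0,0,-160,0,0,0],[1,0,0,-160,0,0,0]]'
python3 -c "
from h import *
go(telemetry.state()['ee_pos']); look('f')"
```

```text
t: 9.0
ee_pos: [0.543, 0.0896, 0.2272]
ee_rot: [3.141, -0.001, 1.577]
wrist_force: [0.8, -0.7, -0.6]
width: 0.995
gripper_force: 0.0
t 9.00 pos [0.543  0.0896 0.2272] yaw 1.577 row [0. 0. 0.] [ 0.0004 -0.0006  0.0062] w 1.00 g 0.0 F [ 0.8 -0.7 -0.6]
xy 0.6724806055674228 0.09610170209880313 mm2 1228.875
xy 0.7139815235499015 0.07465167348175075 mm2 275.125
xy 0.7201858650971599 0.16017876494768313 mm2 892.0
xy 0.7350567193223443 0.04884884386446889 mm2 364.0
xy 0.7280606718346253 0.10438203273040485 mm2 1209.375
xy 0.7839093322301514 0.11274595787223775 mm2 1208.625
```

View pics/zf.png

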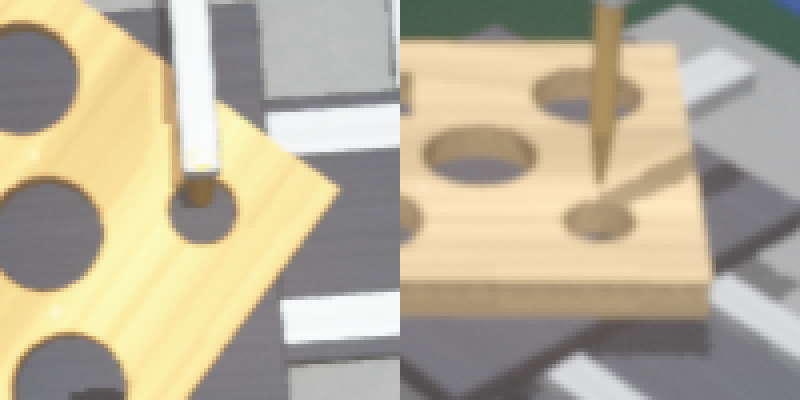

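The needle stands over the middle of the small round hole: hole at (203,210) in the top crop and (599,220) in the side crop, under the tip at (600,183). The carrier stayed put after release and the gripper is clear, so I'm handing in.

```bash
python3 -c "
from bench import ctrl; print(ctrl.job_done())"
```

```text
the job is handed in; nothing more can be done
None
```

The job is handed in at about 9 s: the carrier was held still for about 1.5 s with the pointer over the square hole, then slid on and released with the pointer over the small round hole, both within about 1 mm of centre by the cameras, and the gripper is clear.

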